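Pin a chin-rest riser stack and gauge its height

ROBOT

A 6-joint arm with a two-finger parallel gripper is mounted at the origin on the work surface. World frame = base frame: x ahead of the robot, y to its left, z up, the work surface at z = 0. Lengths are in m, angles in rad, forces in N, time in s.
With the tool pointing down it reaches from about 0.4 to 0.825 m from the base axis. Payload 7 kg.
Tool frame: the origin (TCP) lies at the very end of the fingers, on their centre line; the grasp point (between the pads) lies 19 mm behind it; z points along the fingers, y is the line along which they close (so a half turn about z gives the same grasp; the last joint's range is limited). The gripper opens to 85 mm and grips with 20 to 120 N. Pads are 22 mm wide; open, the fingers measure 114 mm over their backs; the gripper's body (76 mm by 85 mm) begins 54 mm behind the grasp point. The pads swing forward as they close: fully open they stand 13 mm farther back than shut.
Start: joints at [1.626, 0.359, 0.012, 0, -1.224, -0.288], TCP at [0.156, 0.657, 0.231] pointing down, gripper open.
Joint ranges: [-3.07, 3.07], [-1.43, 2.12], [-1.02, 1.25], [-3.03, 1.67], [-3.05, -0], [-3.03, 3.03]. Speed limits (rad/s): [2.39, 2.39, 3.01, 3.14, 3.14, 3.14].

INTERFACE

Orientations are given as a unit quaternion [x, y, z, w].
In Python, from cell import * gives the robot as it stands.
- The arm moves only by the shell command python3 -m creep 'ROWS' [OPENING] [FORCE]. ROWS is JSON, a list of rows, each a list of 2 entries, a list of its own where there are three numbers: the shift along the world's x, y, z in cm, then the turn about the world's z in rad. A call has 1 to 20 rows; each row is the pose to reach, as a shift and turn from the pose commanded when the call began; what a row does not reach only later rows make up. A row lasts 1/8 s, in which the tool goes at most 62.5 mm and 10.7 degrees, less where a joint would pass 70% of its speed; a pose out of reach is approached as far as the arm can. A call with a gripper value outside its range is refused whole. OPENING is the finger opening in cm, from 0 to 8.54, set as the call begins (- or left out, the last holds). The fingers move at their own pace and stop on an object; FORCE is the grip in N (left out, the last holds). Time passes only in rows, so rows that repeat a pose let the fingers close. It gives the time, the measured TCP pose, the force, the opening and the grip force at its end, in the units of the state.
- read_state(): the state, without advancing time (a new reading comes with each control period).
- capture(name): name is "scene" or "top"; returns a dict with "pixels" (420x560x3 uint8, blue, green, red), "depth" (420x560 float32, m along the optical axis (not along the pixel's ray), 0 where there is no reading), "K" (3x3 intrinsics, pixels), "k1" (the pictures are not rectified: a ray, as slopes to the right and down, at radius r is drawn at 1 + k1 r^2 times it, then the intrinsics apply), "world_to_cam" (4x4, takes a point from world to camera coordinates). Camera axes: x right, y up, looking along -z (the intrinsics and any distortion apply to the point x, -y, -z); pixel columns grow to the right and rows downward; lengths in m; the calibration is good to about 2 mm. A picture is of the moment at which its call begins.
- sign_off(): hands the job in; it is judged then, once.
The state is a dict: "time_s": time; "qpos": joint angles; "joint_vel": joint speeds; "joint_efforts": joint torques, N m; "tcp_pos": TCP position; "orientation": TCP orientation; "force": force on the tool from outside, world axes, zero at the start; "ft_torque": the same for the moment, N m; "gripper_width": finger opening in m; "grasp_force": force on a finger pad.
Only numpy, scipy, OpenCV 4.12 (cv2) and the standard library are available. Lean on these libraries where they do the work, as an engineer would, in place of code of your own. Each camera call takes 0.05 s, during which the arm holds its last target. There are 200 camera calls.

TASK

Set up the chin rest for the next patient: with the carriage still at its outer, loading end, stack every riser plate that is laid out squarely on the carriage with their holes over its two holes, and drop the two retaining pins through the stack into the carriage, fully home with their heads down on the top plate. Then slide the carriage all the way in under the height gauge, lower the gauge foot until it rests on the top plate between the pins, and leave it there as the reading. Leave the gel tub, the lotion bottle and the chin cup alone.

Things in the scene. Friction and masses are not known exactly. Their poses are not given: they have to be found in the camera images.
- carriage (a joint): Sliding carriage of the chin-rest unit, position in m: 0 = fully out (loading end), 0.12 = fully in, against its stop under the height gauge. It starts within 0.02 of fully out. It slides level along the -y axis of carriage_top, has about 4 N of friction and stays where it is left.
- carriage_top (a point): Centre of the flat top face of the carriage, an aluminium block 120 mm (its x) by 110 mm (its y), top face 53 mm above the table. z is up; x runs along the line of its two holes, pointing away from the robot; the carriage travels inwards along -y. The riser stack belongs centred on this point, the plates' long sides along x.
- carriage_hole1 (a point): Mouth of the first pin hole in the carriage top, 28 mm towards -x from its centre: round, vertical, 10.5 mm wide, 44 mm deep down to the fixed bed plate. Its axes are those of carriage_top.
- carriage_hole2 (a point): Mouth of the second pin hole, 28 mm towards +x from the centre of the carriage top; otherwise as carriage_hole1.
- carriage_handle (a point): Centre of the top end of the carriage's upright black handle post, 14 mm thick, fixed to the carriage on the robot's side 90 mm towards -x from the centre of carriage_top. Its top is 123 mm above the table, and 60 mm of the post can be gripped below that.
- gauge (a joint): Travel of the sprung height gauge in m: 0 = foot fully up, up to 0.088 as the foot is pushed down; it starts within 0.01 of fully up. Lightly sprung upwards (12 N/m) with about 3 N of friction: pushing it down takes 2 to 4 N and it stays where it is left.
- gauge_foot (a point): Centre of the flat underside of the gauge's round foot, 14 mm across, on an 8 mm vertical spindle that slides in a white arm (underside 171 mm, top 193 mm above the table, 30 mm wide) reaching out from a white column on the far side of the carriage's track. 153 mm above the table when fully up. With the carriage fully in, it stands above the centre of the carriage top.
- gauge_knob (a point): Centre of the top face of the gauge's round black knob, 32 mm across and 24 mm tall, on the spindle 144 mm above the foot's underside; pushing the knob down lowers the foot.
- block_slot1 (a point): Mouth of one hole in the wooden pin block (100 x 60 mm, 50 mm tall, 0.7 kg, standing loose on the table on the robot's right): 9.5 mm wide, 46 mm deep. pin1 starts standing in it. The block's x axis is along its length.
- block_slot2 (a point): Mouth of the block's other hole, 60 mm from block_slot1; pin2 starts standing in it.
- pin1_head (a point): Centre of the head of retaining pin 1: a round black head 20 mm across and 24 mm tall on top of a steel shank 8 mm thick and 68 mm long with a rounded end. z points from tip to head. The two pins are alike, 45 g each; either goes in either hole.
- pin1_shoulder (a point): Middle of the underside of pin 1's head, where the shank begins, 12 mm below the head's centre.
- pin1_tip (a point): Free lower end of pin 1's shank, 68 mm below the shoulder and 80 mm below the head's centre.
- pin2_head (a point): Centre of the head of retaining pin 2: a round black head 20 mm across and 24 mm tall on top of a steel shank 8 mm thick and 68 mm long with a rounded end. z points from tip to head. The two pins are alike, 45 g each; either goes in either hole.
- pin2_shoulder (a point): Middle of the underside of pin 2's head, where the shank begins, 12 mm below the head's centre.
- pin2_tip (a point): Free lower end of pin 2's shank, 68 mm below the shoulder and 80 mm below the head's centre.
- plate1_mid (a point): Centre of a white plastic riser plate 90 mm (its x) by 40 mm (its y) by 14 mm thick (its z), 60 g, with two round 12 mm holes right through, on its x axis 28 mm either side of the centre. The plates are all alike and symmetric (either face may be up, either end first); two to four of them are present, at first lying flat on a dark mat 4 mm thick on the robot's left; any order will do. It may be absent.
- plate2_mid (a point): Centre of a white plastic riser plate 90 mm (its x) by 40 mm (its y) by 14 mm thick (its z), 60 g, with two round 12 mm holes right through, on its x axis 28 mm either side of the centre. The plates are all alike and symmetric (either face may be up, either end first); two to four of them are present, at first lying flat on a dark mat 4 mm thick on the robot's left; any order will do. It may be absent.
- plate3_mid (a point): Centre of a white plastic riser plate 90 mm (its x) by 40 mm (its y) by 14 mm thick (its z), 60 g, with two round 12 mm holes right through, on its x axis 28 mm either side of the centre. The plates are all alike and symmetric (either face may be up, either end first); two to four of them are present, at first lying flat on a dark mat 4 mm thick on the robot's left; any order will do. It may be absent.
- plate4_mid (a point): Centre of a white plastic riser plate 90 mm (its x) by 40 mm (its y) by 14 mm thick (its z), 60 g, with two round 12 mm holes right through, on its x axis 28 mm either side of the centre. The plates are all alike and symmetric (either face may be up, either end first); two to four of them are present, at first lying flat on a dark mat 4 mm thick on the robot's left; any order will do. It may be absent.
- gel_tub: White gel tub 68 mm across, 60 mm tall, a bystander; origin at the middle of its underside. Leave alone.
- lotion: White lotion bottle 52 mm across, 150 mm tall, a bystander; origin at the middle of its underside. Leave alone.
- chin_cup: White chin cup 50 x 90 mm, 29 mm tall, a bystander; origin at the middle of its underside. Leave alone.
There are look-alikes about, which are no part of the job. What is shaped like the part that bears plate4_mid but brown is not meant. What is shaped like the part that bears plate1_mid but green is not meant.

How it is judged:
By the outcome, as a careful person would: the job done as asked, in the order asked, and still so for the second after the job is handed in, with the robot touching nothing.
Of plate1, plate2, plate3, plate4 only 2 to 4 are there at a start; the rules pass over those that are not, and their reading is None.
At some moment in a run one of block may be knocked a few centimetres aside while the robot is not near it.
It also fails if it takes over 210 s, if anything falls off the work surface, if the arm or the gripper's body presses on something with over 40 N, if the wrist force passes 120 N, or if a joint passes its speed limit or range.

## Working session

There is one attempt and no reset: what is moved stays moved. The work goes in short steps, Python scripts to look and compute and a shell command to move; the robot and the scene stay as the last step left them, time stands still between calls to the robot, and variables do not carry over. Pictures are saved under pics/ and viewed, at most 17 in all, crops included, and the job is handed in when it is done.

```bash
mkdir -p pics; ls; cat > h.py <<'E'
from cell import *
import numpy as np, cv2
def cap(n,f=None):
    c=capture(n)
    if f: cv2.imwrite('pics/'+f,c['pixels'])
    return c
def ray(c,u,v):
    K=c['K'];d=np.array([c['k1'],0,0,0,0],float)
    x,y=cv2.undistortPoints(np.array([[[u,v]]],float),K,d)[0,0]
    M=np.linalg.inv(c['world_to_cam'])
    return M[:3,3],M[:3,:3]@np.array([x,-y,-1.])
def onz(c,u,v,z):
    o,d=ray(c,u,v); return o+d*(z-o[2])/d[2]
def dep(c,u,v):
    o,d=ray(c,u,v); return o+d*float(c['depth'][int(round(v)),int(round(u))])
def proj(c,p):
    q=c['world_to_cam']@np.append(p,1); x,y=q[0]/-q[2],-q[1]/-q[2]
    s=1+c['k1']*(x*x+y*y); K=c['K']; return K[0,0]*x*s+K[0,2],K[1,1]*y*s+K[1,2]
E
python3 - <<'E'
from h import *
for n in('scene','top'):
    c=cap(n,n+'0.png'); print(n,c['K'].tolist(),c['k1'],np.linalg.inv(c['world_to_cam']).round(3).tolist())
s=read_state();print({k:np.round(v,3).tolist() for k,v in s.items()})
E
```

```text
pics
scene [[461.96749390336663, 0.0, 274.5204332794391], [0.0, 461.96749390336663, 216.03089520668829], [0.0, 0.0, 1.0]] 0.029670336619704776 [[0.672, -0.541, 0.505, 1.034], [0.74, 0.506, -0.443, -0.497], [-0.015, 0.672, 0.741, 0.942], [0.0, 0.0, 0.0, 1.0]]
top [[475.64938943822597, 0.0, 283.59595433279526], [0.0, 475.64938943822597, 205.22539927368516], [0.0, 0.0, 1.0]] -0.053886422908290155 [[0.017, 0.994, -0.104, 0.421], [-1.0, 0.017, -0.005, -0.05], [-0.004, 0.104, 0.995, 1.259], [0.0, 0.0, 0.0, 1.0]]
{'time_s': 0.1, 'qpos': [1.626, 0.359, 0.011, -0.0, -1.224, -0.288], 'joint_vel': [-0.0, -0.002, 0.002, 0.001, -0.001, 0.002], 'joint_efforts': [-0.002, -58.477, 29.411, 6.955, -0.003, 0.0], 'tcp_pos': [0.156, 0.656, 0.23], 'orientation': [0.993, -0.116, -0.0, 0.001], 'force': [-0.312, -1.372, -0.761], 'ft_torque': [0.049, -0.0, -0.051], 'grasp_force': 0.0, 'gripper_width': 0.085}
```

View pics/top0.png

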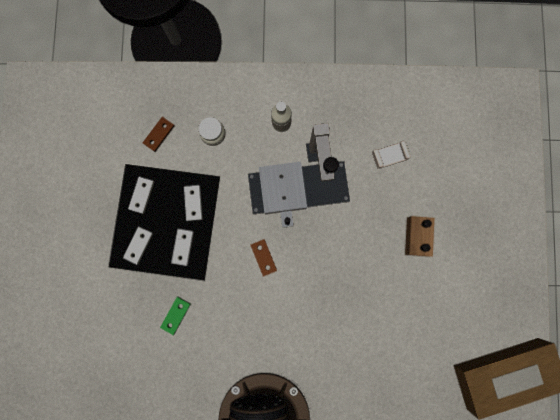

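View pics/scene0.png

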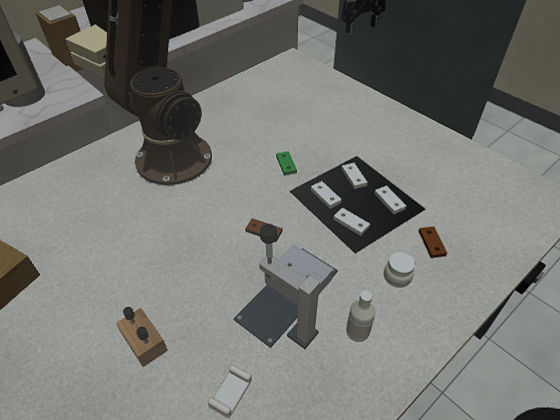

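The top view shows four white plates on the black mat at about (141,195), (193,202), (138,245) and (182,247).

What could be mistaken for them:
- Brown plates at (158,134) and (263,258), and a green plate at (176,316). These are the stated decoys.
- The white chin cup at (391,154).

The other parts:
- **Carriage:** (284,188), with its handle at (287,221).
- **Gauge knob:** (330,165).
- **Pins:** in the block at (426,223) and (425,247).

I choose the four white plates.

```bash
python3 - <<'E'
from h import *
c=cap('top');im=c['pixels']
a=cv2.resize(im[160:285,100:225],None,fx=3.2,fy=3.2,interpolation=cv2.INTER_CUBIC)
b=cv2.resize(im[115:240,240:365],None,fx=3.2,fy=3.2,interpolation=cv2.INTER_CUBIC)
cv2.imwrite('pics/crop1.png',np.hstack([a,b]))
g=cv2.cvtColor(im,cv2.COLOR_BGR2GRAY)
print('mat/plates')
m=np.zeros_like(g);m[170:275,112:217]=(g[170:275,112:217]>110)*255
cs,_=cv2.findContours(m,cv2.RETR_EXTERNAL,cv2.CHAIN_APPROX_NONE)
K=c['K']
for k in cs:
    if not 200<cv2.contourArea(k)<1500: continue
    P=np.array([onz(c,u,v,.018)[:2] for u,v in k[:,0].astype(float)])
    r=cv2.minAreaRect((P*1000).astype(np.float32)); (u,v)=k[:,0].mean(0)
    print(k[:,0].mean(0).round(1),[np.round(x,1) for x in r],'depth z',dep(c,u,v).round(4))
def blobs(z,box,th):
    x0,y0,x1,y1=box
    s=cv2.resize(g[y0:y1,x0:x1],None,fx=4,fy=4,interpolation=cv2.INTER_CUBIC)
    n,l,st,ce=cv2.connectedComponentsWithStats((s<th).astype(np.uint8))
    for i in range(1,n):
        if 40<st[i,4]<6000:
            u,v=(ce[i]+.5)/4-.5+[x0,y0]; print(st[i,4],(u.round(1),v.round(1)),onz(c,u,v,z).round(4),dep(c,u,v).round(4))
print('carr');blobs(.053,(268,168,302,208),80)
print('handle');blobs(.123,(278,212,297,230),60)
print('pins');blobs(.096,(408,215,437,258),45)
print('knob');blobs(.297,(320,153,342,177),45)
E
```

```text
mat/plates
[181.7 246.8] [array([437.2, 220.7]), array([40. , 89.3]), np.float64(81.5)] depth z [0.4373 0.2199 0.0209]
[137.2 244.9] [array([439.9, 338.7]), array([38.3, 88.3]), np.float64(65.5)] depth z [0.4401 0.3378 0.0196]
[213.5 241.3] [array([459.5, 144.5]), array([182.5,  26. ]), np.float64(1.7)] depth z [0.4535 0.1403 0.0026]
[192.2 202.5] [array([554.1, 197.1]), array([89.9, 39.8]), np.float64(6.0)] depth z [0.5542 0.1978 0.0156]
[140.3 194.5] [array([572.9, 336.3]), array([40.2, 89.2]), np.float64(74.2)] depth z [0.5733 0.3372 0.0151]
[114.9 201. ] [array([549.3, 396.2]), array([178.6,  29.7]), np.float64(3.2)] depth z [ 0.5568  0.4105 -0.001 ]
carr
169 (np.float64(280.9), np.float64(176.0)) [ 0.6224 -0.0353  0.053 ] [ 0.6269 -0.0349  0.0259]
162 (np.float64(283.7), np.float64(197.4)) [ 0.5673 -0.0433  0.053 ] [ 0.5712 -0.0432  0.0204]
handle
521 (np.float64(287.0), np.float64(220.7)) [ 0.5028 -0.0526  0.123 ] [ 0.5026 -0.0526  0.1257]
pins
1227 (np.float64(408.6), np.float64(232.8)) [ 0.4798 -0.3514  0.096 ] [ 0.4831 -0.3682  0.031 ]
984 (np.float64(426.0), np.float64(223.2)) [ 0.5041 -0.3947  0.096 ] [ 0.5042 -0.395   0.095 ]
978 (np.float64(424.8), np.float64(247.3)) [ 0.445 -0.391  0.096] [ 0.445  -0.3911  0.0955]
knob
3916 (np.float64(332.3), np.float64(166.2)) [ 0.6038 -0.1434  0.297 ] [ 0.6042 -0.1436  0.2948]
```

View pics/crop1.png

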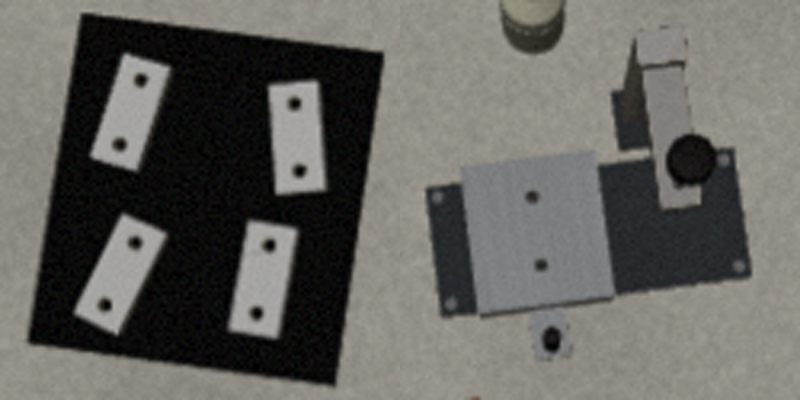

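The crops show the four plates, each with two holes, and the carriage with its two holes at about (532,197) and (541,265) in the crop. The handle post is at (551,338) and the knob at (690,160). The hole spacing measures 55.7 mm against the stated 56, and the plates measure about 90 x 40, so both agree. I'll reach for the nearest plate first.

```bash
cat >> h.py <<'E'
def pose():
    s=read_state(); a,b=s['orientation'][:2]; return np.array(s['tcp_pos']),2*np.arctan2(b,a),s
def go(x,y,z,psi):
    p,q,s=pose(); t=(psi-q+np.pi/2)%np.pi-np.pi/2
    print('shift cm',((np.array([x,y,z])-p)*100).round(2).tolist(),'turn',round(t,3),'q',np.round(s['qpos'],2).tolist())
E
python3 -m creep '[[[28.1,-43.5,-13],0.085],[[28.1,-43.5,-13],0.085],[[28.1,-43.5,-13],0.085],[[28.1,-43.5,-13],0.085],[[28.1,-43.5,-13],0.085],[[28.1,-43.5,-13],0.085],[[28.1,-43.5,-13],0.085],[[28.1,-43.5,-13],0.085],[[28.1,-43.5,-13],0.085],[[28.1,-43.5,-13],0.085],[[28.1,-43.5,-13],0.085],[[28.1,-43.5,-13],0.085]]' 7
python3 - <<'E'
from h import *
go(.4372,.2207,.008,np.radians(-8.5))
c=cap('scene');im=c['pixels'];g=cv2.cvtColor(im,cv2.COLOR_BGR2GRAY)
cv2.imwrite('pics/crop2.png',cv2.resize(im[130:350,230:450],None,fx=2.6,fy=2.6))
E
```

```text
time_s: 1.65
tcp_pos: [0.4366, 0.2226, 0.1016]
orientation: [0.997, -0.073, 0.0, -0.0]
force: [1.0, -0.3, -0.5]
gripper_width: 0.0699
grasp_force: 0.0
shift cm [0.06, -0.19, -9.36] turn -0.002 q [0.87, 0.19, -0.56, 0.0, -0.82, 0.55]
```

View pics/crop2.png

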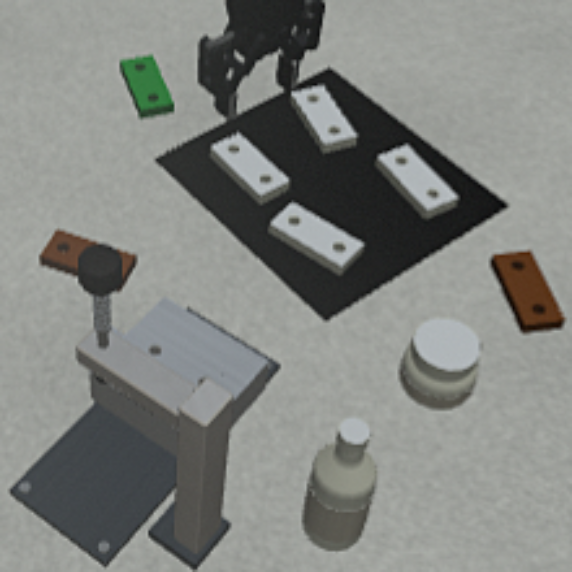

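The gripper hangs at crop (260,50), above plate A at (248,165). The way down is clear.

```bash
python3 -m creep '[[[0,-0.2,-6],0],[[0,-0.2,-9.5],0],[[0,-0.2,-9.5],0],[[0,-0.2,-9.5],0]]' 7 40
python3 -m creep '[[[0,0,0],0],[[0,0,0],0],[[0,0,0],0],[[0,0,0],0],[[0,0,0],0],[[0,0,0],0]]' 3 40
python3 -m creep '[[[0,0,6],0],[[0,0,12],0],[[0,0,12],0],[[0,0,12],0]]'
python3 - <<'E'
from h import *
go(.5948,-.0393,.16,.144)
E
```

```text
time_s: 2.2
tcp_pos: [0.4373, 0.2209, 0.0075]
orientation: [0.997, -0.073, 0.0, -0.0]
force: [-0.0, -0.2, 1.2]
gripper_width: 0.0699
grasp_force: 0.0
time_s: 2.95
tcp_pos: [0.4375, 0.2207, 0.008]
orientation: [0.997, -0.074, 0.001, -0.001]
force: [-2.5, 0.1, 9.6]
gripper_width: 0.0388
grasp_force: 39.6
time_s: 3.45
tcp_pos: [0.4365, 0.2197, 0.127]
orientation: [0.997, -0.074, 0.0, -0.001]
force: [-0.6, -0.6, -1.6]
gripper_width: 0.0384
grasp_force: 41.8
shift cm [15.83, -25.9, 3.3] turn 0.292 q [0.87, 0.15, -0.53, -0.0, -0.88, 0.55]
```

```bash
python3 -m creep '[[[15.8,-25.9,0],0.29],[[15.8,-25.9,0],0.29],[[15.8,-25.9,0],0.29],[[15.8,-25.9,0],0.29],[[15.8,-25.9,0],0.29],[[15.8,-25.9,0],0.29],[[15.8,-25.9,0],0.29],[[15.8,-25.9,0],0.29],[[15.8,-25.9,-4],0.29],[[15.8,-25.9,-4],0.29]]'
python3 - <<'E'
from h import *
go(.5948,-.0393,.0585,.144)
E
```

```text
time_s: 4.7
tcp_pos: [0.5921, -0.0384, 0.0841]
orientation: [0.997, 0.072, -0.003, 0.0]
force: [0.3, -0.0, -0.9]
gripper_width: 0.039
grasp_force: 41.7
shift cm [0.27, -0.09, -2.56] turn 0.0 q [0.26, 0.36, -0.35, -0.0, -0.86, 1.45]
```

```bash
python3 -m creep '[[[0.2,-0.1,-1.5],0],[[0.2,-0.1,-2.5],0],[[0.2,-0.1,-2.5],0],[[0.2,-0.1,-2.5],0]]'
python3 -m creep '[[[0,0,0],0],[[0,0,0.1],0],[[0,0,0.1],0],[[0,0,3],0],[[0,0,8],0],[[0,0,8],0]]' 6
python3 -m creep '[[[-8,28,8],-0.3],[[-8,28,8],-0.3],[[-8,28,8],-0.3],[[-8,28,8],-0.3],[[-8,28,8],-0.3],[[-8,28,8],-0.3]]' 7
cat > meas.py <<'E'
from h import *
# plate top centre vs the carriage, z = plate top
def holes(c,z,box,th,F=4):
    g=cv2.cvtColor(c['pixels'],cv2.COLOR_BGR2GRAY);x0,y0,x1,y1=box
    s=cv2.resize(g[y0:y1,x0:x1],None,fx=F,fy=F,interpolation=cv2.INTER_CUBIC)
    n,l,st,ce=cv2.connectedComponentsWithStats((s<th).astype(np.uint8)); r=[]
    for i in range(1,n):
        if 60<st[i,4]<700 and max(st[i,2:4])<40:
            u,v=(ce[i]+.5)/F-.5+[x0,y0]; r.append(onz(c,u,v,z)); print(' hole',st[i,4],np.round((u,v),1),r[-1].round(4))
    return r
def rect(c,z,box,th,hi=256):
    g=cv2.cvtColor(c['pixels'],cv2.COLOR_BGR2GRAY);x0,y0,x1,y1=box;F=4
    s=cv2.resize(g[y0:y1,x0:x1],None,fx=F,fy=F,interpolation=cv2.INTER_CUBIC)
    m=((s>th)&(s<hi)).astype(np.uint8)
    k=max(cv2.findContours(m,0,cv2.CHAIN_APPROX_NONE)[0],key=cv2.contourArea)[:,0]
    P=np.array([onz(c,(u+.5)/F-.5+x0,(v+.5)/F-.5+y0,z)[:2] for u,v in k])
    print(' rect',[np.round(a,1) for a in cv2.minAreaRect((P*1000).astype(np.float32))])
E
python3 - <<'E'
from meas import *
c=cap('top'); im=c['pixels']
holes(c,.067,(262,160,307,215),80)
d=cap('scene')
t=cv2.resize(im[130:230,240:350],None,fx=3.6,fy=3.6,interpolation=cv2.INTER_CUBIC)
b=cv2.resize(d['pixels'][220:320,240:350],None,fx=3.6,fy=3.6,interpolation=cv2.INTER_CUBIC)
cv2.imwrite('pics/pl1.png',np.hstack([t,b])); go(.5541,.1971,.01,np.radians(6))
E
```

```text
time_s: 5.2
tcp_pos: [0.597, -0.0403, 0.0617]
orientation: [0.997, 0.071, 0.0, 0.0]
force: [-0.4, -1.2, -2.0]
gripper_width: 0.0385
grasp_force: 41.7
time_s: 5.95
tcp_pos: [0.5995, -0.0399, 0.1458]
orientation: [0.997, 0.071, 0.004, -0.0]
force: [0.2, -0.2, -1.0]
gripper_width: 0.0602
grasp_force: 0.0
time_s: 6.7
tcp_pos: [0.5162, 0.2433, 0.2222]
orientation: [0.997, -0.077, 0.001, -0.001]
force: [-0.4, -0.5, 0.1]
gripper_width: 0.0698
grasp_force: 0.0
 hole 66 [284.1 196.7] [ 0.5675 -0.0445  0.067 ]
shift cm [3.79, -4.31, -21.08] turn 0.261 q [0.78, 0.19, -0.24, -0.0, -1.14, 0.64]
```

View pics/pl1.png

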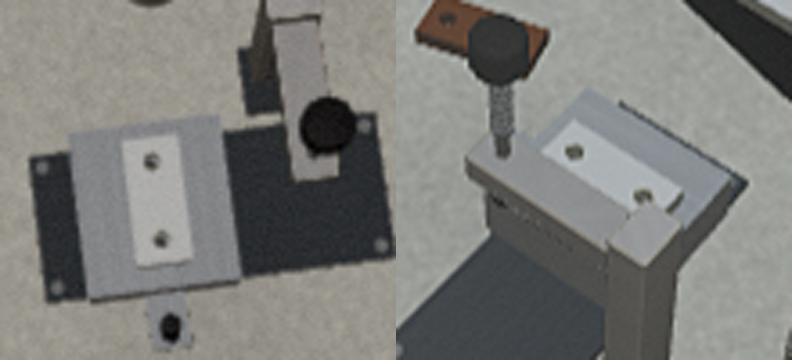

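The first plate lies squarely on the carriage: top-crop holes at (152,161) and (162,240), both over dark holes. I'll measure how far it is off centre.

```bash
python3 - <<'E'
from meas import *
c=cap('top'); g=cv2.cvtColor(c['pixels'],cv2.COLOR_BGR2GRAY)
print(g[182:188:2,255:312:2])
for th in (150,160,170): rect(c,.067,(262,160,307,212),th)
holes(c,.067,(262,160,307,212),95)
d=cap('scene');g=cv2.cvtColor(d['pixels'],cv2.COLOR_BGR2GRAY)
print(g[258:270:4,270:335:2])
holes(d,.067,(285,250,330,285),95)
np.savez('/tmp/d.npz',**d)
E
```

```text
[[ 42  45  45 125 138 130 136 131 134 132 157 175 170 172 174 169 169 173
  146 132 139 133 134 135 119  47  43  45  45]
 [ 44  47  45 128 132 138 136 130 131 135 151 175 173 172 173 176 170 179
  158 131 133 138 135 135 128  42  45  42  41]
 [ 42  40  44 125 130 138 134 132 132 138 137 172 171 176 170 171 174 171
  163 129 134 131 127 137 137  45  40  46  45]]
 rect [array([597.2, -41.9]), array([90.2, 41.4]), np.float64(7.6)]
 rect [array([597.1, -41.9]), array([88.6, 39.4]), np.float64(7.9)]
 rect [array([597.1, -41.7]), array([86.2, 37.3]), np.float64(8.3)]
 hole 110 [281.2 174.7] [ 0.6234 -0.0361  0.067 ]
 hole 106 [284.2 196.6] [ 0.5678 -0.0446  0.067 ]
[[ 65 153 140 142 151 145 142 171 180 179 179 177 177 176 151 141 142 145
  146 146 144 143 145 112 108 167 160 155 158 161 156 158 160]
 [ 60 149 143 142 145 158 181 178 181  86  88 174 177 177 178 179 176 155
  140 142 143 145 143 145 142 144 133  86 152 163 160 154 156]
 [145 143 143 142 142 143 144 140 152 182 179 177 177 176 176 176 176 179
  178 180 156 140 141 141 145 142 141 144 141 130  94 140 169]]
 hole 147 [289.1 261.8] [ 0.5679 -0.0458  0.067 ]
 hole 120 [308.1 274. ] [ 0.6227 -0.0376  0.067 ]
 hole 116 [317.1 276.3] [ 0.6411 -0.0271  0.067 ]
 hole 143 [286.2 283.3] [ 0.607  -0.0919  0.067 ]
```

```bash
cat >> meas.py <<'E'
def mids(c,zt,rows=range(168,206,2)):
    """carriage-y offset of plate midline (at height zt) from carriage midline, top camera; threshold crossings per row"""
    g=cv2.GaussianBlur(cv2.cvtColor(c['pixels'],cv2.COLOR_BGR2GRAY),(1,5),0).astype(float)
    def cross(r,a,b,th):
        xs=np.arange(a,b+.01,.05); s=np.interp(xs,np.arange(g.shape[1]),g[r])>th
        i=np.flatnonzero(s); return xs[i[0]],xs[i[-1]]
    A=[];B=[]
    for r in rows:
        l,R=cross(r,252,312,90); A.append([(onz(c,l,r,.053)+onz(c,R,r,.053))[:2]/2,]); w=(R-l)
        l,R=cross(r,l+5,R-5,154); B.append([(onz(c,l,r,zt)+onz(c,R,r,zt))[:2]/2])
    out=[]
    for M in (A,B):
        M=np.array(M)[:,0]; k=np.polyfit(M[:,0],M[:,1],1); out.append((np.polyval(k,.596),np.arctan(k[0]))); 
    print('carriage mid y@x=.596, ang',np.round(out[0],4),'plate',np.round(out[1],4))
E
python3 - <<'E'
from meas import *
c=cap('top'); mids(c,.067,range(176,196,2))
g=c['pixels'][...,1].astype(float); 
# along the carriage x axis, brightness profile on both sides of plate (far/near carriage edges)
ax=np.array([.99,.143]);ay=np.array([-.143,.99]);C=np.array([.596,-.040])
for off in (-.04,.035):
    o=[]
    for t in np.arange(-.075,.0751,.0025):
        u,v=proj(c,[*(C+ax*t+ay*off),.053]); o.append(int(g[int(round(v)),int(round(u))]))
    print(off,o)
dz=c['depth'];o=[]
for t in np.arange(-.075,.0751,.0025):
    u,v=proj(c,[*(C+ax*t+ay*-.04),.053]); o.append(round(float(dep(c,u,v)[2])*1000))
print(o)
E
```

```text
carriage mid y@x=.596, ang [-0.0387  0.2418] plate [-0.0419  0.1416]
-0.04 [137, 142, 139, 144, 89, 78, 119, 134, 133, 133, 135, 131, 135, 127, 133, 131, 132, 135, 129, 130, 131, 130, 131, 130, 130, 130, 131, 130, 135, 130, 134, 132, 129, 128, 132, 130, 132, 131, 135, 132, 128, 132, 130, 133, 136, 132, 133, 132, 133, 136, 125, 133, 133, 140, 142, 148, 148, 150, 150, 153, 153]
0.035 [143, 149, 144, 148, 99, 72, 118, 137, 136, 130, 137, 133, 133, 132, 132, 135, 132, 129, 138, 132, 135, 130, 133, 136, 135, 133, 135, 131, 128, 132, 134, 133, 131, 129, 134, 134, 134, 129, 129, 132, 130, 131, 133, 135, 130, 130, 127, 131, 130, 135, 130, 133, 125, 133, 149, 151, 155, 153, 154, 152, 148]
[5, 0, -5, 5, 29, 48, 55, 51, 56, 56, 53, 57, 52, 52, 56, 54, 56, 54, 48, 52, 51, 52, 48, 53, 57, 51, 55, 52, 52, 53, 54, 50, 48, 52, 52, 55, 54, 54, 53, 55, 53, 54, 50, 54, 53, 51, 51, 51, 53, 47, 55, 56, 52, 52, -2, -1, -1, 1, 3, -1, 2]
```

Plate 1 is about 2 mm too far in x and 3 mm off in y from the carriage centre. I'll regrip it and correct that.

```bash
python3 -m creep '[[[8,-28,-8],0.30],[[8,-28,-8],0.30],[[8,-28,-8],0.30],[[8,-28,-8],0.30],[[8,-28,-8],0.30],[[8,-28,-8],0.30],[[8,-28,-14],0.30],[[8,-28,-16.2],0.30],[[8,-28,-16.2],0.30],[[8,-28,-16.2],0.30]]' 6
python3 -m creep '[[[0,0,0],0],[[0,0,0],0],[[0,0,0],0],[[0,0,0],0],[[0,0,0.4],0],[[-0.25,0.27,0.4],0],[[-0.25,0.27,0.4],0],[[-0.25,0.27,0.1],0],[[-0.25,0.27,0.1],0],[[-0.25,0.27,0.1],0]]' 3
python3 -m creep '[[[0,0,0],0],[[0,0,0],0],[[0,0,0],0],[[0,0,4],0],[[0,0,8],0],[[0,0,8],0]]' 5
python3 -m creep '[[[-8,28,8],-0.3],[[-8,28,8],-0.3],[[-8,28,8],-0.3],[[-8,28,8],-0.3],[[-8,28,8],-0.3],[[-8,28,8],-0.3],[[-8,28,8],-0.3]]' 7
python3 - <<'E'
from meas import *
c=cap('top'); g=c['pixels'][...,1]
for th in (150,154): rect(c,.067,(262,160,307,212),th)
holes(c,.067,(262,160,307,212),95)
for r in range(176,197,4): print(r,*[round(float(x),2) for x in (np.interp(-90,-g[r,301:309].astype(float),np.arange(301,309)),np.interp(90,g[r,256:264],np.arange(256,264)),np.interp(154,g[r,270:280],np.arange(270,280)),np.interp(-154,-g[r,287:297].astype(float),np.arange(287,297)))])
E
```

```text
time_s: 8.2
tcp_pos: [0.5976, -0.0403, 0.0605]
orientation: [0.997, 0.071, 0.001, 0.0]
force: [0.0, 0.5, 0.4]
gripper_width: 0.0605
grasp_force: 0.0
time_s: 9.45
tcp_pos: [0.5944, -0.0375, 0.0611]
orientation: [0.997, 0.071, 0.0, 0.0]
force: [-3.6, 0.5, 9.1]
gripper_width: 0.0385
grasp_force: 41.2
time_s: 10.2
tcp_pos: [0.5964, -0.0373, 0.1438]
orientation: [0.997, 0.071, 0.003, -0.0]
force: [0.1, 1.1, -0.4]
gripper_width: 0.0499
grasp_force: 0.0
time_s: 11.08
tcp_pos: [0.5137, 0.2424, 0.2194]
orientation: [0.997, -0.078, -0.001, 0.0]
force: [0.7, -0.8, -0.7]
gripper_width: 0.0702
grasp_force: 0.0
 rect [array([594.2, -39. ]), array([89.8, 41.2]), np.float64(8.0)]
 rect [array([594. , -39.1]), array([89.2, 40.7]), np.float64(8.2)]
 hole 191 [280.8 175.7] [ 0.621  -0.0353  0.067 ]
 hole 187 [283.5 197.3] [ 0.5658 -0.0431  0.067 ]
176 302.6 259.45 279.0 288.74
180 303.07 259.84 273.46 289.22
184 303.62 260.38 273.85 289.74
188 304.23 260.75 274.5 290.38
192 304.68 261.44 274.84 290.81
196 305.39 261.8 275.48 291.34
```

Plate 1 is now centred to within 0.5 mm: its midline is at column 281.8 against 282.0 for the carriage. On to the next plate.

```bash
python3 -m creep '[[[3.95,-4.4,-6],0.263],[[3.95,-4.4,-12],0.263],[[3.95,-4.4,-16],0.263],[[3.95,-4.4,-19],0.263],[[3.95,-4.4,-21.1],0.263],[[3.95,-4.4,-21.1],0.263],[[3.95,-4.4,-21.1],0.263]]' 7
python3 -m creep '[[[0,0,0],0],[[0,0,0],0],[[0,0,0],0],[[0,0,0],0],[[0,0,0],0],[[0,0,6],0],[[0,0,12],0],[[0,0,12],0]]' 3
python3 -m creep '[[[4.04,-23.58,0],0.039],[[4.04,-23.58,0],0.039],[[4.04,-23.58,0],0.039],[[4.04,-23.58,0],0.039],[[4.04,-23.58,0],0.039],[[4.04,-23.58,0],0.039],[[4.04,-23.58,-4],0.039],[[4.04,-23.58,-5],0.039],[[4.04,-23.58,-5.6],0.039],[[4.04,-23.58,-5.6],0.039],[[4.04,-23.58,-5.6],0.039]]'
```

```text
time_s: 12.0
tcp_pos: [0.5543, 0.1979, 0.0099]
orientation: [0.999, 0.052, 0.0, -0.0]
force: [-0.8, 0.6, -0.5]
gripper_width: 0.07
grasp_force: 0.0
time_s: 13.0
tcp_pos: [0.5566, 0.2004, 0.1355]
orientation: [0.999, 0.053, 0.005, -0.003]
force: [0.3, 0.8, -0.3]
gripper_width: 0.0386
grasp_force: 41.0
time_s: 14.38
tcp_pos: [0.5948, -0.0369, 0.0742]
orientation: [0.997, 0.072, 0.001, -0.0]
force: [-0.5, -0.3, -1.0]
gripper_width: 0.0388
grasp_force: 41.0
```

```bash
python3 -m creep '[[[0,0,-0.1],0],[[0,0,-0.1],0],[[0,0,-0.1],0]]'
python3 -m creep '[[[0,0,0],0],[[0,0,0],0],[[0,0,0],0],[[0,0,4],0],[[0,0,8],0],[[0,0,8],0]]' 5
python3 -m creep '[[[-3,30,6],-0.4],[[-3,30,6],-0.4],[[-3,30,6],-0.4],[[-3,30,6],-0.4],[[-3,30,6],-0.4],[[-3,30,6],-0.4],[[-3,30,6],-0.4]]' 7
python3 - <<'E'
from meas import *
c=cap('top'); g=c['pixels'][...,1]
for th in (150,154): rect(c,.081,(262,160,307,212),th)
holes(c,.081,(262,160,307,212),95)
for r in range(180,197,4): print(r,*[round(float(x),2) for x in (np.interp(-90,-g[r,301:309].astype(float),np.arange(301,309)),np.interp(90,g[r,256:264],np.arange(256,264)),np.interp(154,g[r,270:280],np.arange(270,280)),np.interp(-154,-g[r,287:297].astype(float),np.arange(287,297)))])
g=g.copy();g[:,:125]=0;g[:,162:]=0
for box in ((125,170,160,220),(122,222,155,270)): 
    rect(c,.018,box,110)
E
```

```text
time_s: 14.75
tcp_pos: [0.5947, -0.037, 0.0737]
orientation: [0.997, 0.072, 0.001, -0.0]
force: [-3.0, 2.9, 6.8]
gripper_width: 0.0387
grasp_force: 41.8
time_s: 15.5
tcp_pos: [0.5963, -0.0371, 0.1558]
orientation: [0.997, 0.072, 0.003, -0.0]
force: [-1.1, -0.8, 0.8]
gripper_width: 0.0499
grasp_force: 0.0
time_s: 16.38
tcp_pos: [0.5635, 0.2627, 0.2113]
orientation: [0.992, -0.127, -0.001, 0.001]
force: [-0.1, -0.1, -0.3]
gripper_width: 0.0701
grasp_force: 0.0
 rect [array([595.8, -38.4]), array([91., 42.]), np.float64(8.0)]
 rect [array([595.5, -38.5]), array([90., 41.]), np.float64(8.1)]
 hole 129 [280.5 174.7] [ 0.6212 -0.0346  0.081 ]
 hole 129 [283.5 196.6] [ 0.5658 -0.043   0.081 ]
180 303.18 260.11 273.11 289.36
184 303.79 260.4 273.57 289.84
188 304.41 261.07 274.15 290.48
192 304.81 261.47 274.47 290.92
196 305.49 262.05 275.24 291.5
 rect [array([553.9, 341.7]), array([40.8, 51.3]), np.float64(74.2)]
 rect [array([439.7, 338.6]), array([40.7, 90.8]), np.float64(65.8)]
```

```bash
python3 -m creep '[[[0.84,7.5,-4],-0.02],[[0.84,7.5,-10],-0.02],[[0.84,7.5,-15],-0.02],[[0.84,7.5,-19],-0.02],[[0.84,7.5,-20.3],-0.02],[[0.84,7.5,-20.3],-0.02],[[0.84,7.5,-20.3],-0.02]]' 7
python3 -m creep '[[[0,0,0],0],[[0,0,0],0],[[0,0,0],0],[[0,0,0],0],[[0,0,0],0],[[0,0,6],0],[[0,0,12],0],[[0,0,12],0]]' 3
python3 -m creep '[[[2.11,-37.51,2],0.42],[[2.11,-37.51,2],0.42],[[2.11,-37.51,2],0.42],[[2.11,-37.51,2],0.42],[[2.11,-37.51,2],0.42],[[2.11,-37.51,2],0.42],[[2.11,-37.51,2],0.42],[[2.11,-37.51,2],0.42],[[2.11,-37.51,-2],0.42],[[2.11,-37.51,-3.5],0.42],[[2.11,-37.51,-4.3],0.42],[[2.11,-37.51,-4.3],0.42],[[2.11,-37.51,-4.3],0.42]]'
```

```text
time_s: 17.3
tcp_pos: [0.5738, 0.3381, 0.0115]
orientation: [0.99, -0.138, 0.001, -0.001]
force: [0.5, 0.8, 0.1]
gripper_width: 0.0702
grasp_force: 0.0
time_s: 18.3
tcp_pos: [0.5752, 0.34, 0.1361]
orientation: [0.991, -0.137, 0.004, -0.004]
force: [0.0, 0.4, -1.5]
gripper_width: 0.0382
grasp_force: 41.0
time_s: 19.92
tcp_pos: [0.5933, -0.0372, 0.088]
orientation: [0.997, 0.073, -0.0, 0.0]
force: [-6.5, -1.6, 10.6]
gripper_width: 0.0388
grasp_force: 42.1
```

```bash
python3 -m creep '[[[0,0,0.1],0],[[0,0,0.1],0],[[0,0,0.1],0],[[0,0,4],0],[[0,0,8],0],[[0,0,8],0]]' 5
python3 -m creep '[[[-15,31,4],-0.568],[[-15,31,4],-0.568],[[-15,31,4],-0.568],[[-15,31,4],-0.568],[[-15,31,4],-0.568],[[-15,31,4],-0.568],[[-15,31,4],-0.568]]' 7
python3 - <<'E'
from meas import *
c=cap('top'); g=c['pixels'][...,1]
for th in (150,154): rect(c,.095,(262,160,307,212),th)
holes(c,.095,(262,160,307,212),95)
for r in range(180,197,4): print(r,*[round(float(x),2) for x in (np.interp(-90,-g[r,301:309].astype(float),np.arange(301,309)),np.interp(90,g[r,256:264],np.arange(256,264)),np.interp(154,g[r,270:280],np.arange(270,280)),np.interp(-154,-g[r,287:297].astype(float),np.arange(287,297)))])
E
```

```text
time_s: 20.68
tcp_pos: [0.5958, -0.0371, 0.1699]
orientation: [0.997, 0.072, 0.003, -0.0]
force: [0.5, 0.2, -0.3]
gripper_width: 0.0499
grasp_force: 0.0
time_s: 21.55
tcp_pos: [0.4424, 0.2755, 0.2062]
orientation: [0.978, -0.208, 0.0, -0.0]
force: [0.2, -0.7, -0.3]
gripper_width: 0.0699
grasp_force: 0.0
 rect [array([594.1, -38.7]), array([90.5, 42.5]), np.float64(7.9)]
 rect [array([594.1, -38.7]), array([89.6, 41.6]), np.float64(8.2)]
 hole 84 [280.7 174.6] [ 0.6191 -0.0353  0.095 ]
 hole 116 [283.7 196.6] [ 0.5641 -0.0436  0.095 ]
180 303.58 260.34 272.89 289.69
184 304.14 260.77 273.55 289.96
188 304.62 261.34 274.0 290.69
192 305.18 261.77 274.5 291.27
196 305.74 262.39 275.06 291.8
```

```bash
python3 -m creep '[[[-0.43,6.75,-4],0],[[-0.43,6.75,-10],0],[[-0.43,6.75,-15],0],[[-0.43,6.75,-18.5],0],[[-0.43,6.75,-19.7],0],[[-0.43,6.75,-19.7],0],[[-0.43,6.75,-19.7],0]]' 7
python3 -m creep '[[[0,0,0],0],[[0,0,0],0],[[0,0,0],0],[[0,0,0],0],[[0,0,0],0],[[0,0,6],0],[[0,0,12],0],[[0,0,12],0]]' 3
python3 -m creep '[[[15.53,-37.8,3],0.568],[[15.53,-37.8,3],0.568],[[15.53,-37.8,3],0.568],[[15.53,-37.8,3],0.568],[[15.53,-37.8,3],0.568],[[15.53,-37.8,3],0.568],[[15.53,-37.8,3],0.568],[[15.53,-37.8,3],0.568],[[15.53,-37.8,3],0.568],[[15.53,-37.8,0],0.568],[[15.53,-37.8,-1.5],0.568],[[15.53,-37.8,-2.6],0.568],[[15.53,-37.8,-2.6],0.568],[[15.53,-37.8,-2.6],0.568]]'
```

```text
time_s: 22.48
tcp_pos: [0.4403, 0.3407, 0.0108]
orientation: [0.978, -0.21, 0.001, -0.001]
force: [-0.1, -0.8, -0.4]
gripper_width: 0.0697
grasp_force: 0.0
time_s: 23.48
tcp_pos: [0.4413, 0.3427, 0.1351]
orientation: [0.978, -0.21, 0.002, -0.005]
force: [-0.3, 0.8, -1.1]
gripper_width: 0.0386
grasp_force: 41.3
time_s: 25.22
tcp_pos: [0.595, -0.0377, 0.1039]
orientation: [0.997, 0.072, 0.0, 0.0]
force: [0.4, 0.7, -0.5]
gripper_width: 0.0385
grasp_force: 41.3
```

```bash
python3 -m creep '[[[0,0,-0.1],0],[[0,0,-0.1],0],[[0,0,-0.1],0]]'
python3 -m creep '[[[0,0,0],0],[[0,0,0],0],[[0,0,0],0],[[0,0,4],0],[[0,0,8],0],[[-6,0,8],0],[[-12,0,8],0],[[-16,0,8],0],[[-16,-6,8],0],[[-16,-12,8],0],[[-16,-18,8],0],[[-16,-24,8],0],[[-16,-24,8],0],[[-16,-24,8],0]]' 5
python3 - <<'E'
from meas import *
c=cap('top','top4.png'); g=c['pixels'][...,1]
for th in (150,154): rect(c,.109,(262,160,307,212),th)
holes(c,.109,(262,160,307,212),95)
for r in range(180,197,4): print(r,*[round(float(x),2) for x in (np.interp(-90,-g[r,301:309].astype(float),np.arange(301,309)),np.interp(90,g[r,256:264],np.arange(256,264)),np.interp(154,g[r,270:280],np.arange(270,280)),np.interp(-154,-g[r,287:297].astype(float),np.arange(287,297)))])
d=cap('scene')
t=cv2.resize(c['pixels'][140:240,250:350],None,fx=4,fy=4,interpolation=cv2.INTER_CUBIC)
b=cv2.resize(d['pixels'][220:320,240:340],None,fx=4,fy=4,interpolation=cv2.INTER_CUBIC)
cv2.imwrite('pics/pl4.png',np.hstack([t,b]))
E
```

```text
time_s: 25.6
tcp_pos: [0.5947, -0.038, 0.1025]
orientation: [0.997, 0.072, 0.0, -0.0]
force: [0.4, -0.5, 0.5]
gripper_width: 0.0385
grasp_force: 41.3
time_s: 27.35
tcp_pos: [0.4342, -0.2781, 0.182]
orientation: [0.997, 0.071, -0.0, -0.0]
force: [-0.4, 0.6, -0.1]
gripper_width: 0.05
grasp_force: 0.0
 rect [array([590.2, -43.9]), array([127.7, 110. ]), np.float64(0.9)]
 rect [array([590.2, -43.9]), array([127.7, 110. ]), np.float64(0.9)]
180 303.89 260.04 270.0 296.0
184 304.53 260.44 279.0 287.0
188 301.0 261.05 279.0 287.0
192 301.0 261.43 279.0 287.0
196 301.0 262.05 279.0 287.0
```

View pics/pl4.png

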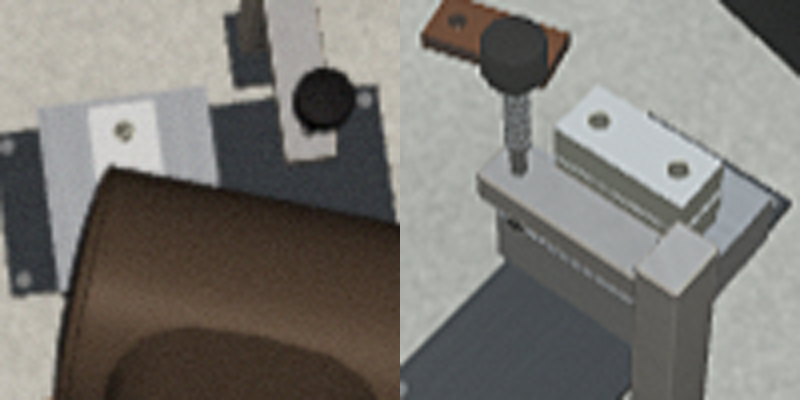

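View pics/top4.png

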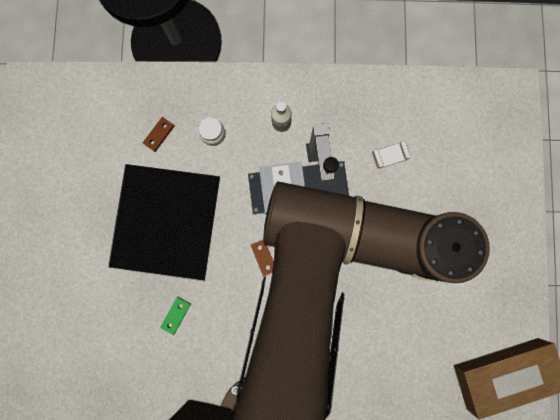

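Top view: the mat is empty, but the arm hides the stack and the block. In the scene crop the stack of four stands neatly, with holes at (599,120) and (679,170). I'll swing the arm aside and measure.

```bash
python3 -m creep '[[[0,50,4],0],[[0,50,4],0],[[0,50,4],0],[[0,50,4],0],[[0,50,4],0],[[0,50,4],0],[[0,50,4],0],[[0,50,4],0],[[0,50,4],0],[[0,50,4],0],[[0,50,4],0],[[0,50,4],0]]' 5
cat >> meas.py <<'E'
def blobs(c,z,box,th,lo=300,hi=6000,F=4):
    g=cv2.cvtColor(c['pixels'],cv2.COLOR_BGR2GRAY);x0,y0,x1,y1=box
    s=cv2.resize(g[y0:y1,x0:x1],None,fx=F,fy=F,interpolation=cv2.INTER_CUBIC)
    n,l,st,ce=cv2.connectedComponentsWithStats((s<th).astype(np.uint8))
    for i in range(1,n):
        if lo<st[i,4]<hi:
            u,v=(ce[i]+.5)/F-.5+[x0,y0]; print(' blob',st[i,4],st[i,2:4],(u.round(1),v.round(1)),onz(c,u,v,z).round(4))
E
python3 - <<'E'
from meas import *
c=cap('top'); g=c['pixels'][...,1]
for th in (150,154): rect(c,.109,(262,160,307,212),th)
holes(c,.109,(262,160,307,212),110)
for r in range(180,197,4): print(r,*[round(float(x),2) for x in (np.interp(-90,-g[r,301:309].astype(float),np.arange(301,309)),np.interp(90,g[r,256:264],np.arange(256,264)),np.interp(154,g[r,270:280],np.arange(270,280)),np.interp(-154,-g[r,287:297].astype(float),np.arange(287,297)))])
print('pins top');blobs(c,.096,(410,205,450,265),50,300)
d=cap('scene')
print('scene pins @.084');blobs(d,.084,(115,300,165,350),50,300)
print('handle scene');blobs(d,.123,(240,220,270,250),45)
t=cv2.resize(c['pixels'][140:270,250:450],None,fx=4,fy=4,interpolation=cv2.INTER_CUBIC)
cv2.imwrite('pics/pl5.png',t)
E
```

```text
time_s: 28.95
tcp_pos: [0.4346, 0.2212, 0.2225]
orientation: [0.997, 0.071, 0.0, -0.0]
force: [1.0, 0.3, -0.9]
gripper_width: 0.0501
grasp_force: 0.0
 rect [array([595.3, -38.8]), array([90.8, 42.8]), np.float64(8.7)]
 rect [array([595.1, -39. ]), array([90. , 42.2]), np.float64(8.6)]
 hole 154 [280.3 172.4] [ 0.6222 -0.0343  0.109 ]
 hole 65 [283.  193.5] [ 0.5701 -0.0419  0.109 ]
 hole 83 [283.9 196.1] [ 0.5638 -0.0442  0.109 ]
 hole 161 [287.6 202.8] [ 0.5475 -0.0536  0.109 ]
 hole 94 [279.5 203.8] [ 0.5446 -0.0339  0.109 ]
180 303.63 260.34 273.05 290.17
184 304.14 260.76 273.47 290.59
188 304.72 261.31 274.11 291.11
192 305.19 261.74 274.46 291.63
196 305.72 262.4 275.05 292.3
pins top
 blob 994 [41 33] (np.float64(426.1), np.float64(223.2)) [ 0.5041 -0.3949  0.096 ]
 blob 1006 [42 32] (np.float64(424.8), np.float64(247.3)) [ 0.4449 -0.391   0.096 ]
scene pins @.084
 blob 910 [40 50] (np.float64(128.9), np.float64(313.9)) [ 0.4455 -0.3951  0.084 ]
 blob 925 [42 50] (np.float64(142.4), np.float64(334.5)) [ 0.5062 -0.3992  0.084 ]
handle scene
```

View pics/pl5.png

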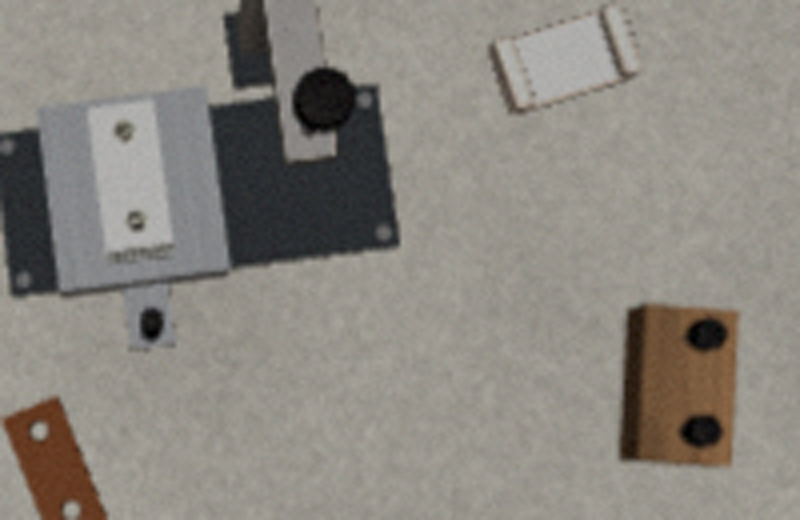

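The stack is square and centred. The holes at crop (124,130) and (136,220) show the dark carriage holes below, and the block with its pins is undisturbed at (707,333) and (701,430). Now pin 1.

```bash
python3 -m creep '[[[0,-52,0],0],[[0,-52,0],0],[[0,-52,0],0],[[0,-52,0],0],[[0,-52,0],0],[[0,-52,0],0],[[0,-52,0],0],[[0,-52,0],0],[[0,-52,0],0],[[3,-58,0],0],[[6.95,-61.9,-4],0],[[6.95,-61.9,-10],0],[[6.95,-61.9,-13],0],[[6.95,-61.9,-14.4],0],[[6.95,-61.9,-14.4],0],[[6.95,-61.9,-14.4],0],[[6.95,-61.9,-14.4],0]]' 5
python3 -m creep '[[[0,0,0],0],[[0,0,0],0],[[0,0,0],0],[[0,0,0],0],[[0,0,0],0]]' 1 40
python3 -m creep '[[[0,0,3],0],[[0,0,6],0],[[0,0,10],0],[[0,0,13.5],0],[[0,0,13.5],0],[[0,0,13.5],0]]'
```

```text
time_s: 31.18
tcp_pos: [0.5051, -0.3973, 0.0802]
orientation: [0.997, 0.072, 0.001, 0.001]
force: [-0.0, -0.1, 0.6]
gripper_width: 0.0502
grasp_force: 0.0
time_s: 31.8
tcp_pos: [0.5045, -0.3971, 0.0788]
orientation: [0.997, 0.072, 0.0, 0.0]
force: [-0.1, 1.1, 5.3]
gripper_width: 0.0182
grasp_force: 39.2
time_s: 32.55
tcp_pos: [0.5037, -0.3965, 0.2124]
orientation: [0.997, 0.072, -0.0, -0.001]
force: [-0.8, 0.5, -1.2]
gripper_width: 0.0181
grasp_force: 39.6
```

```bash
python3 -m creep '[[[-2,36.24,0],0],[[-2,36.24,0],0],[[-2,36.24,0],0],[[-2,36.24,0],0],[[-2,36.24,0],0],[[-2,36.24,0],0],[[-2,36.24,0],0],[[4,36.24,0],0],[[9,36.24,0],0],[[11.8,36.24,0],0],[[11.8,36.24,0],0],[[11.8,36.24,-1.5],0],[[11.8,36.24,-2.3],0],[[11.8,36.24,-2.3],0],[[11.8,36.24,-2.3],0]]'
python3 - <<'E'
from meas import *
c=cap('scene')
cv2.imwrite('pics/pin1.png',cv2.resize(c['pixels'][190:290,255:355],None,fx=6,fy=6,interpolation=cv2.INTER_CUBIC))
for p in ([.6225,-.0348,.109],[.5671,-.0428,.109]): print((np.array(proj(c,p))-[255,190])*6)
E
```

```text
time_s: 34.42
tcp_pos: [0.6221, -0.0345, 0.1908]
orientation: [0.997, 0.072, 0.0, 0.0]
force: [0.3, -0.5, -0.2]
gripper_width: 0.0182
grasp_force: 39.6
[328.22451718 433.95819932]
[209.71338629 359.18601225]
```

View pics/pin1.png

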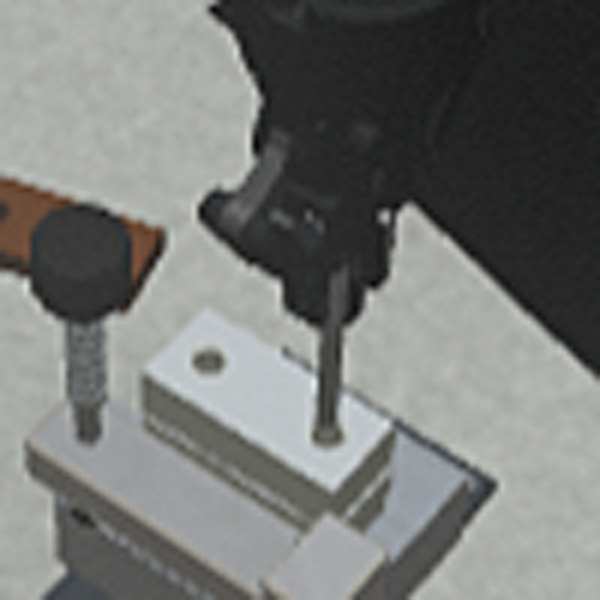

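The pin tip at (327,435) sits right over the far hole. I'll lower it.

```bash
python3 -m creep '[[[0,0,-1],0],[[0,0,-1.8],0],[[0,0,-2.6],0],[[0,0,-3.4],0],[[0,0,-4.2],0],[[0,0,-5],0],[[0,0,-5],0]]'

```

```text
time_s: 35.35
tcp_pos: [0.6217, -0.0346, 0.1395]
orientation: [0.997, 0.072, -0.001, 0.0]
force: [0.2, 0.5, 0.1]
gripper_width: 0.0181
grasp_force: 39.6
```

```bash
python3 -m creep '[[[0,0,-0.6],0],[[0,0,-1.2],0],[[0,0,-1.8],0],[[0,0,-2.3],0],[[0,0,-2.3],0]]'

```

```text
time_s: 35.98
tcp_pos: [0.622, -0.0346, 0.1169]
orientation: [0.997, 0.072, -0.0, 0.0]
force: [0.5, -0.6, -1.3]
gripper_width: 0.0183
grasp_force: 39.8
```

```bash
python3 -m creep '[[[0,0,-0.1],0],[[0,0,-0.1],0],[[0,0,-0.1],0],[[0,0,4],0],[[0,0,8],0],[[-6,0,9],0],[[-12,4,9],0],[[-18,10,9],0],[[-18,16,9],0],[[-18,22,9],0],[[-18,26,9],0],[[-18,26,9],0],[[-18,26,9],0]]' 3.5
python3 - <<'E'
from meas import *
c=cap('top'); d=cap('scene')
print('pins top');blobs(c,.096,(400,195,470,275),50,300)
print('scene pins @.084');blobs(d,.084,(95,290,185,370),50,300)
t=cv2.resize(c['pixels'][140:240,250:350],None,fx=4,fy=4,interpolation=cv2.INTER_CUBIC)
b=cv2.resize(d['pixels'][220:320,240:340],None,fx=4,fy=4,interpolation=cv2.INTER_CUBIC)
cv2.imwrite('pics/p1.png',np.hstack([t,b]));go(.4450,-.3937,.078,.144)
rect(c,.109,(262,160,307,212),154)
E
```

```text
time_s: 37.6
tcp_pos: [0.4418, 0.2254, 0.2071]
orientation: [0.997, 0.073, -0.0, 0.0]
force: [-0.3, -0.2, 0.4]
gripper_width: 0.0349
grasp_force: 0.0
pins top
 blob 2133 [ 21 150] (np.float64(407.6), np.float64(235.8)) [ 0.4724 -0.3487  0.096 ]
 blob 1013 [41 32] (np.float64(424.9), np.float64(247.4)) [ 0.4449 -0.3911  0.096 ]
scene pins @.084
 blob 802 [40 50] (np.float64(128.9), np.float64(313.9)) [ 0.4455 -0.3951  0.084 ]
shift cm [0.29, -61.82, -12.93] turn 0.001 q [0.87, 0.08, -0.41, -0.0, -1.08, 0.85]
 rect [array([595. , -38.9]), array([90.2, 42. ]), np.float64(8.9)]
```

View pics/p1.png

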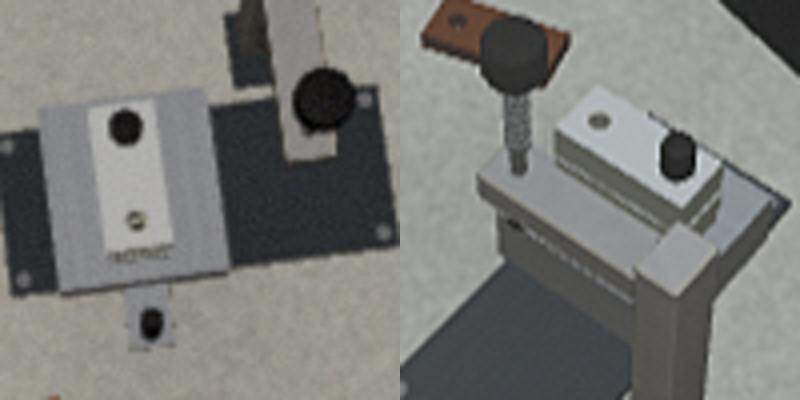

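Pin 1's head is down on the top plate at scene crop (678,155), and the block has not moved. Now pin 2.

```bash
python3 -m creep '[[[0.2,-50,0],0],[[0.2,-50,0],0],[[0.2,-50,0],0],[[0.2,-50,0],0],[[0.2,-50,0],0],[[0.2,-50,0],0],[[0.2,-50,0],0],[[0.2,-50,0],0],[[0.2,-55,0],0],[[0.2,-61.9,-2],0],[[0.2,-61.9,-6],0],[[0.2,-61.9,-11],0],[[0.2,-61.9,-12.8],0],[[0.2,-61.9,-12.8],0],[[0.2,-61.9,-12.8],0]]' 5
python3 -m creep '[[[0,0,0],0],[[0,0,0],0],[[0,0,0],0],[[0,0,0],0],[[0,0,0],0]]' 1 40
python3 -m creep '[[[0,0,3],0],[[0,0,6],0],[[0,0,10],0],[[0,0,13.5],0],[[0,0,13.5],0],[[0,0,13.5],0]]'
```

```text
time_s: 39.58
tcp_pos: [0.4442, -0.3944, 0.0805]
orientation: [0.997, 0.072, 0.001, 0.001]
force: [0.2, 0.3, 0.4]
gripper_width: 0.0501
grasp_force: 0.0
time_s: 40.2
tcp_pos: [0.4449, -0.3938, 0.0803]
orientation: [0.997, 0.072, 0.001, 0.001]
force: [0.6, 0.8, 6.5]
gripper_width: 0.0184
grasp_force: 39.2
time_s: 40.95
tcp_pos: [0.4438, -0.3931, 0.2137]
orientation: [0.997, 0.072, -0.0, -0.0]
force: [1.1, 0.7, -0.7]
gripper_width: 0.0183
grasp_force: 39.4
```

```bash
python3 -m creep '[[[0,35.1,0],0],[[0,35.1,0],0],[[0,35.1,0],0],[[0,35.1,0],0],[[0,35.1,0],0],[[0,35.1,0],0],[[6,35.1,0],0],[[11,35.1,0],0],[[12.25,35.1,0],0],[[12.25,35.1,0],0],[[12.25,35.1,-1.5],0],[[12.25,35.1,-2.4],0],[[12.25,35.1,-2.4],0],[[12.25,35.1,-2.4],0]]'
python3 - <<'E'
from meas import *
c=cap('scene')
cv2.imwrite('pics/pin2.png',cv2.resize(c['pixels'][190:290,255:355],None,fx=6,fy=6,interpolation=cv2.INTER_CUBIC))
E
```

```text
time_s: 42.7
tcp_pos: [0.5666, -0.0426, 0.1907]
orientation: [0.997, 0.072, 0.0, 0.0]
force: [1.1, -0.1, -1.2]
gripper_width: 0.0179
grasp_force: 39.5
```

View pics/pin2.png

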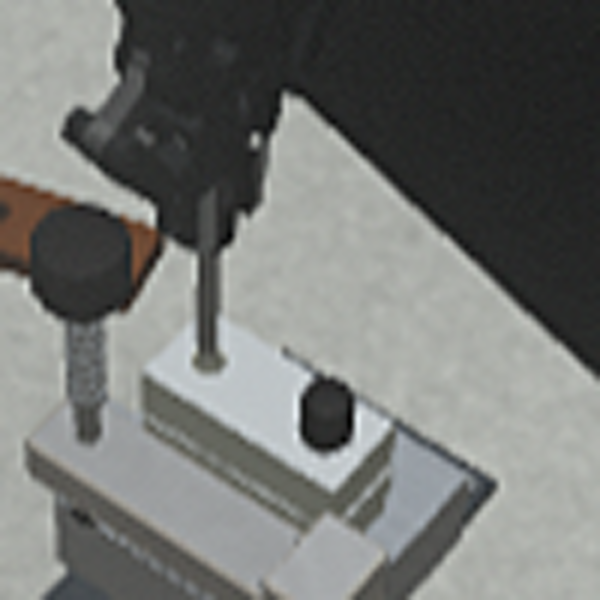

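Pin 2's tip is over the near hole at (208,362). I'll lower it in two stages and watch the force.

```bash
python3 -m creep '[[[0,0,-1],0],[[0,0,-1.8],0],[[0,0,-2.6],0],[[0,0,-3.4],0],[[0,0,-4.2],0],[[0,0,-5],0],[[0,0,-5],0]]'

```

```text
time_s: 43.62
tcp_pos: [0.5662, -0.0426, 0.1395]
orientation: [0.997, 0.072, -0.001, 0.0]
force: [-0.1, -0.5, -0.3]
gripper_width: 0.0182
grasp_force: 39.5
```

```bash
python3 -m creep '[[[0,0,-0.6],0],[[0,0,-1.2],0],[[0,0,-1.8],0],[[0,0,-2.2],0],[[0,0,-2.2],0]]'

```

```text
time_s: 44.25
tcp_pos: [0.5666, -0.0426, 0.1181]
orientation: [0.997, 0.072, -0.0, 0.0]
force: [0.1, -0.3, -0.6]
gripper_width: 0.0184
grasp_force: 39.5
```

```bash
python3 -m creep '[[[0,0,-0.1],0],[[0,0,-0.1],0],[[0,0,-0.1],0],[[0,0,4],0],[[0,0,8],0],[[-6.1,-0.9,9],0],[[-6.1,-0.9,9],0],[[-6.1,-0.9,9],0]]' 3.5
python3 - <<'E'
from meas import *
c=cap('scene')
cv2.imwrite('pics/pin3.png',cv2.resize(c['pixels'][190:290,240:340],None,fx=6,fy=6,interpolation=cv2.INTER_CUBIC))
E
```

```text
time_s: 45.25
tcp_pos: [0.5058, -0.0515, 0.2089]
orientation: [0.997, 0.072, 0.001, -0.0]
force: [-0.3, -0.0, -0.8]
gripper_width: 0.0351
grasp_force: 0.0
```

View pics/pin3.png

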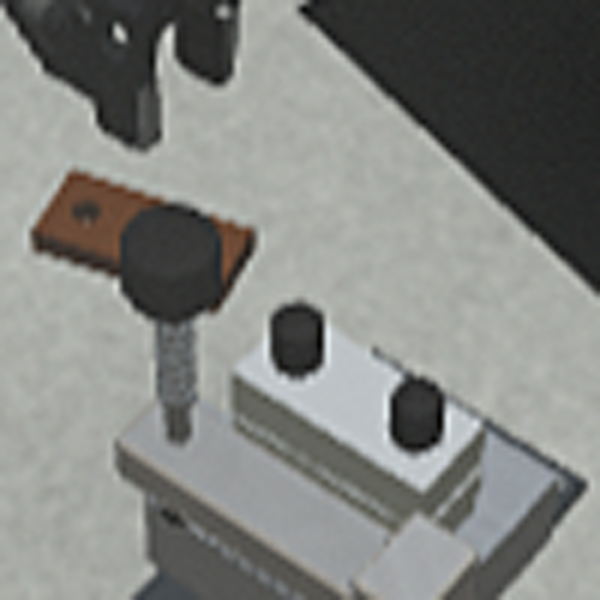

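Both heads at (297,340) and (417,413) are down on the top plate. Next I grip the handle.

```bash
python3 -m creep '[[[0,0,0],0],[[0,0,0],0],[[0,0,-5],0],[[0,0,-9],0],[[0,0,-12],0],[[0,0,-12],0],[[0,0,-12],0]]' 5.5
python3 -m creep '[[[0,0,0],0],[[0,0,0],0],[[0,0,0],0],[[0,0,0],0],[[0,0,0],0]]' 0.8 40
```

```text
time_s: 46.18
tcp_pos: [0.5065, -0.0514, 0.0891]
orientation: [0.997, 0.072, 0.0, 0.0]
force: [0.5, -0.5, 0.3]
gripper_width: 0.0545
grasp_force: 0.0
time_s: 46.8
tcp_pos: [0.5062, -0.0515, 0.0894]
orientation: [0.997, 0.072, 0.001, -0.0]
force: [-0.4, 0.4, 5.4]
gripper_width: 0.0128
grasp_force: 38.9
```

```bash
python3 -m creep '[[[0.2,-1.4,0],0],[[0.4,-2.8,0],0],[[0.6,-4.2,0],0],[[0.8,-5.6,0],0],[[1,-7,0],0],[[1.2,-8.3,0],0],[[1.34,-9.2,0],0],[[1.38,-9.5,0],0],[[1.38,-9.5,0],0]]'
```

```text
time_s: 47.92
tcp_pos: [0.5203, -0.1468, 0.0894]
orientation: [0.997, 0.072, 0.001, 0.0]
force: [-0.5, -1.5, 5.1]
gripper_width: 0.0126
grasp_force: 39.3
```

```bash
python3 -m creep '[[[0.05,-0.3,0],0],[[0.1,-0.6,0],0],[[0.1,-0.6,0],0],[[0.1,-0.6,0],0]]'; python3 -m creep '[[[0.04,-0.3,0],0],[[0.04,-0.3,0],0],[[0.04,-0.3,0],0]]';python3 -m creep '[[[0.04,-0.3,0],0],[[0.04,-0.3,0],0],[[0.04,-0.3,0],0]]'
```

```text
time_s: 48.42
tcp_pos: [0.5212, -0.1525, 0.0894]
orientation: [0.997, 0.072, 0.001, 0.0]
force: [-0.3, 0.6, 7.0]
gripper_width: 0.0129
grasp_force: 39.4
time_s: 48.8
tcp_pos: [0.5212, -0.1529, 0.0893]
orientation: [0.997, 0.072, 0.001, -0.001]
force: [-5.3, 19.2, 12.4]
gripper_width: 0.0128
grasp_force: 40.5
time_s: 49.18
tcp_pos: [0.5212, -0.1532, 0.0893]
orientation: [0.997, 0.072, 0.001, -0.003]
force: [-8.9, 37.5, 19.9]
gripper_width: 0.0126
grasp_force: 42.0
```

The carriage is hard against its stop: force rises to 37 N with no further motion. I'll unload, release and rise beside the gauge, then check the knob position.

```bash
python3 -m creep '[[[-0.07,0.5,0],0],[[-0.07,0.5,0],0],[[-0.07,0.5,0],0]]'
python3 -m creep '[[[0,0,0],0],[[0,0,0],0],[[0,0,0],0],[[0,0,4],0],[[0,0,9],0],[[0,0,14],0],[[0,0,19],0],[[0,0,24],0],[[-8,10,24],0],[[-10,20,24],0],[[-10,30,24],0],[[-10,35,24],0],[[-10,35,24],0],[[-10,35,24],0],[[-10,35,24],0]]' 4
python3 - <<'E'
from meas import *
c=cap('top'); d=cap('scene')
print('knob top@.292');blobs(c,.292,(318,150,345,180),45,1000)
print('knob scene @.28');blobs(d,.28,(250,215,290,250),45,1000)
t=cv2.resize(c['pixels'][130:230,260:360],None,fx=4,fy=4,interpolation=cv2.INTER_CUBIC)
b=cv2.resize(d['pixels'][215:315,220:320],None,fx=4,fy=4,interpolation=cv2.INTER_CUBIC)
cv2.imwrite('pics/in.png',np.hstack([t,b]))
E
```

```text
time_s: 49.55
tcp_pos: [0.5212, -0.1527, 0.0894]
orientation: [0.997, 0.072, 0.001, -0.0]
force: [-1.9, 7.9, 10.4]
gripper_width: 0.013
grasp_force: 40.6
time_s: 51.42
tcp_pos: [0.4198, 0.1995, 0.3278]
orientation: [0.997, 0.074, -0.0, 0.0]
force: [-0.2, -0.3, -1.0]
gripper_width: 0.0395
grasp_force: 0.0
knob top@.292
 blob 2946 [60 64] (np.float64(330.4), np.float64(164.6)) [ 0.6082 -0.14    0.292 ]
knob scene @.28
```

View pics/in.png

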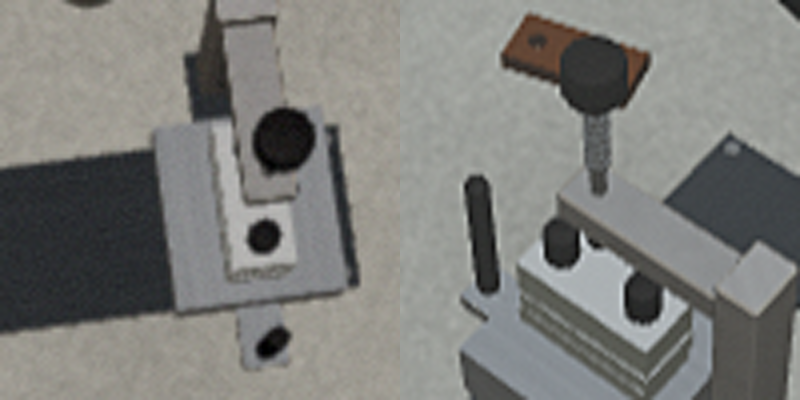

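Carriage is in, with the stack under the gauge. The pin heads at scene crop (561,242) and (643,296) straddle the foot. The knob measures (0.609, -0.140), which matches the expected carriage centre. I'll bring the closed fingers over the knob.

```bash
python3 -m creep '[[[18.9,-33.65,0],0],[[18.9,-33.65,0],0],[[18.9,-33.65,0],0],[[18.9,-33.65,0],0],[[18.9,-33.65,0],0],[[18.9,-33.65,0],0],[[18.9,-33.65,0],0],[[18.9,-33.65,0],0],[[18.9,-33.65,-2],0],[[18.9,-33.65,-2],0],[[18.9,-33.65,-2],0]]' 0
python3 -m creep '[[[0,0,-0.8],0],[[0,0,-1.6],0],[[0,0,-2.4],0],[[0,0,-3.2],0],[[0,0,-4],0],[[0,0,-4],0]]'
```

```text
time_s: 52.9
tcp_pos: [0.6094, -0.1394, 0.3095]
orientation: [0.997, 0.073, 0.001, 0.0]
force: [0.2, 0.4, 0.5]
gripper_width: 0.0002
grasp_force: 0.0
time_s: 53.65
tcp_pos: [0.6091, -0.1402, 0.2673]
orientation: [0.997, 0.072, -0.001, 0.0]
force: [0.1, 0.1, -0.2]
gripper_width: -0.0
grasp_force: 0.0
```

The fingers are 2 to 3 cm below the knob's starting height with no force reading. I'll look before going on.

```bash
python3 - <<'E'
from meas import *
d=cap('scene')
cv2.imwrite('pics/kn.png',cv2.resize(d['pixels'][190:310,210:330],None,fx=5,fy=5,interpolation=cv2.INTER_CUBIC))
print(pose()[2]['force'],[np.round(proj(d,[.6092,-.140,z]),1) for z in (.267,.29,.109)])
E
```

```text
[-0.26667874 -0.07498169  0.58162417] [array([268.8, 238.8]), array([268.5, 230.9]), array([270.6, 285.7])]
```

View pics/kn.png

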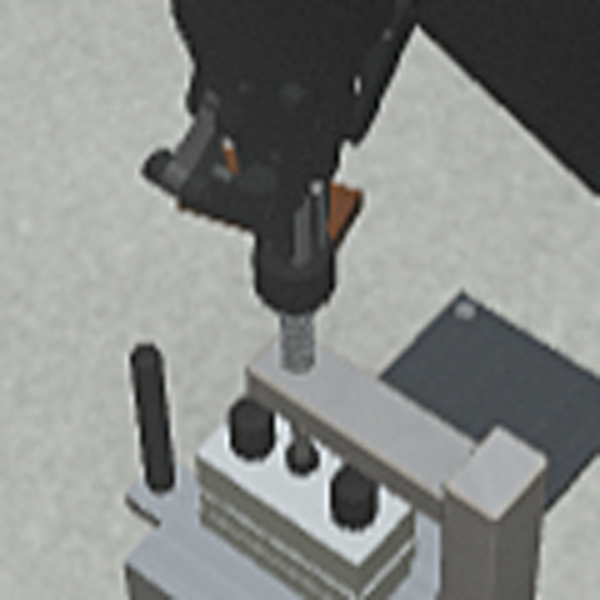

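The knob is moving down with the fingers. The foot at (303,458) is between the pins and still above the plate. I'll keep going in small steps until it touches.

```bash
python3 -m creep '[[[0,0,-0.4],0],[[0,0,-0.8],0],[[0,0,-1.1],0],[[0,0,-1.1],0],[[0,0,-1.1],0]]'; python3 -m creep '[[[0,0,-0.2],0],[[0,0,-0.4],0],[[0,0,-0.4],0],[[0,0,-0.4],0]]'; python3 -m creep '[[[0,0,-0.2],0],[[0,0,-0.2],0],[[0,0,-0.2],0]]'
```

```text
time_s: 54.32
tcp_pos: [0.6094, -0.1398, 0.257]
orientation: [0.997, 0.072, -0.0, -0.0]
force: [0.4, -0.2, -0.9]
gripper_width: -0.0002
grasp_force: 0.0
time_s: 54.82
tcp_pos: [0.6095, -0.14, 0.2531]
orientation: [0.997, 0.072, -0.0, -0.0]
force: [-0.8, 0.8, 0.8]
gripper_width: -0.0001
grasp_force: 0.2
time_s: 55.2
tcp_pos: [0.6096, -0.1401, 0.253]
orientation: [0.997, 0.072, 0.001, 0.0]
force: [-4.7, 3.7, 10.1]
gripper_width: -0.0001
grasp_force: 5.1
```

Contact came at z = 0.253, exactly where four plates put it, with 10 N. I'll withdraw straight up, back away and check.

```bash
python3 -m creep '[[[0,0,0.5],0],[[0,0,2],0],[[0,0,5],0],[[0,0,9],0],[[-6,6,10],0],[[-12,12,10],0],[[-18,18,10],0],[[-18,24,10],0],[[-18,30,10],0],[[-18,34,10],0],[[-18,34,10],0],[[-18,34,10],0],[[-18,34,10],0],[[-18,34,10],0]]'
python3 - <<'E'
from meas import *
c=cap('top'); d=cap('scene')
print('knob');blobs(c,.253,(318,150,345,180),45,1000)
u,v=proj(c,[.6095,-.140,.253]);print('depth z knob',np.median([dep(c,u+i,v+j)[2] for i in(-2,-1,0,1,2) for j in (-2,-1,0,1,2)]).round(4))
t=cv2.resize(c['pixels'][130:230,260:360],None,fx=4,fy=4,interpolation=cv2.INTER_CUBIC)
b=cv2.resize(d['pixels'][215:315,220:320],None,fx=4,fy=4,interpolation=cv2.INTER_CUBIC)
cv2.imwrite('pics/fin.png',np.hstack([t,b]))
E
```

```text
time_s: 56.95
tcp_pos: [0.4297, 0.1992, 0.3516]
orientation: [0.997, 0.072, 0.0, -0.0]
force: [-0.1, -0.6, -0.3]
gripper_width: -0.0003
grasp_force: 0.0
knob
 blob 2621 [58 59] (np.float64(328.7), np.float64(168.1)) [ 0.608 -0.14   0.253]
depth z knob 0.2523
```

View pics/fin.png

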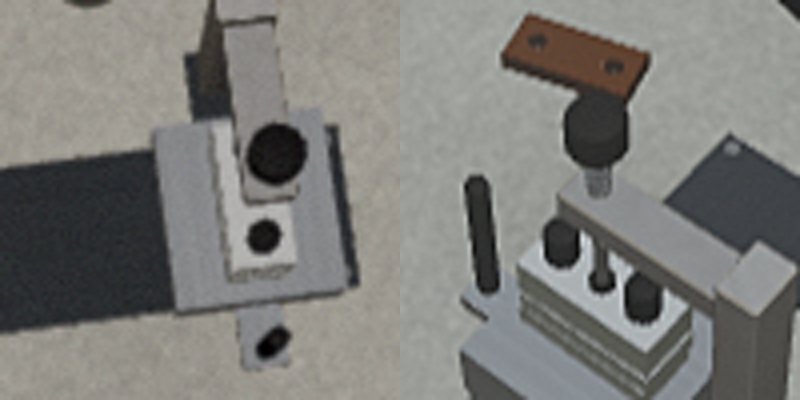

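The foot rests on the top plate at scene crop (602,281), between the two seated pins. The knob top is at 0.252, the carriage is in and the arm is clear.

```bash
python3 -c "from cell import *; print(sign_off())"
```

```text
the job is handed in; nothing more can be done
None
```

The job is handed in, with no verdict returned: all four white plates are stacked and pinned with both heads down, the carriage is against its stop, and the gauge foot rests on the top plate between the pins.

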